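Nest the upturned bowl covers by sliding them off the riser

TASK

Put the three upturned bowl covers away as one nest: push the large copper cover across the stand until its rim is snug against the riser's open long edge, then slide the middle steel cover off that edge so it drops into the large one, and then slide the small brass cover off into the middle one. Slide the covers, do not pick them up, and press down the raised side of one that hangs askew; in the end each must sit flat in the bottom of the next, with the large one flat on the stand and the other things left where they are.

Things in the scene. Friction and masses are not known exactly. Their poses are not given: they have to be found in the camera images.
- riser: low light-wood riser fixed on the stand at the right, 340 (its x) x 240 (its y) mm, top 40 mm above the stand; origin at the centre of its footprint, on the stand. A thin brass rail, 15 mm high above the top, runs along its -y (back) edge; the +y long edge is open with an upright face, and the covers go off it. The riser may be turned by some degrees
- riser_edge (a point): middle of the riser's open (+y) top edge, 40 mm above the stand; y points out horizontally from the riser. The other covers lie side by side along the riser's length, either one nearer the robot. Closed fingers lowered into an upturned cover can tow it by the inside of its wall. One that has tipped over the edge and hangs tilted in the next goes home when its raised rim is pressed down
- large_cover: copper bowl cover lying upside down (opening upward, like a shallow dish), loose on the stand left of the riser: rim diameter 172, height 38, flat round crown diameter 104 underneath, walls 3 mm thick flaring outward, inner floor 4 mm above the underside, 0.4 to 0.65 kg. Origin at the centre of its underside, z up. With its rim against the riser's edge the origin is 86 mm from the edge
- middle_cover: steel bowl cover of the same form, upside down on the riser's top: rim diameter 140, height 33, flat crown diameter 84, wall 3, inner floor 4 mm above the underside, about 0.2 kg. Origin at the centre of its underside. Seated in the large cover its origin is 4 mm above the large one's, with some 13 mm of sideways play
- small_cover: brass bowl cover of the same form, upside down on the riser's top: rim diameter 110, height 28, flat crown diameter 62, wall 3, inner floor 4 mm above the underside, about 0.13 kg. Origin at the centre of its underside. Seated in the middle cover its origin is 4 mm above the middle one's, with some 13 mm of sideways play.
- wine: wine bottle, 74 diameter x 299 mm, origin under its centre; bystander
- salt_cellar: round wooden salt cellar, 70 x 67 mm, origin under its centre; bystander
- jigger: steel jigger, 41 x 97 mm, origin under its centre; bystander
- lemon: lemon, 83 x 58 x 58 mm, origin at its underside as placed; bystander
- order_pad: order pad, 125 x 75 x 12 mm, origin under its centre; bystander
- votive: glass candle holder, 73 x 104 mm, origin under its centre; bystander
- shaker: steel cup, 68 diameter x 133 mm, origin under its centre; bystander

How it is judged (in metres and radians):
On the way, in this order (a step that is already met when the one before it is completed fails the run):
1. the large cover's rim is snug (within 6 mm) against the riser's open edge, the cover flat on the stand (y of large_cover in the frame of riser_edge between 0.075 and 0.092 m and x of large_cover in the frame of riser_edge between -0.17 and 0.17 m and height (world z) of large_cover below 0.006 m and angle between large_cover's own z axis and vertical below 0.1 rad), for 0.2 s.
2. the middle cover sits flat in the bottom of the large one (horizontal distance between middle_cover and large_cover below 0.018 m and z of middle_cover in the frame of large_cover below 0.009 m and angle between middle_cover's own z axis and vertical below 0.08 rad), for 0.2 s.
3. the small cover sits flat in the bottom of the middle one (horizontal distance between small_cover and middle_cover below 0.018 m and z of small_cover in the frame of middle_cover below 0.009 m and angle between small_cover's own z axis and vertical below 0.08 rad), for 0.2 s.
At the end, for the whole second after the job is handed in: The large cover stands flat on the stand (within 6 mm and 0.1 rad), the middle cover sits in it and the small cover in the middle one, each within 18 mm of its neighbour's centre, its underside at most 9 mm above its neighbour's (5 mm off the floor it sits on) and level within 0.08 rad, all at rest (all of step 2 and all of step 3 and height (world z) of large_cover between -0.006 and 0.006 m and angle between large_cover's own z axis and vertical below 0.1 rad and linear speed of each of large_cover, middle_cover, small_cover below 0.02 m/s); the robot touches nothing.
It fails at once if a cover is picked up: the large one more than 20 mm off the stand, the middle or small one more than 20 mm above the riser's top (height (world z) of large_cover above 0.02 m or height (world z) of any of middle_cover, small_cover above 0.06 m).
It fails at once if a bystander is moved more than 30 mm (distance of any of wine, salt_cellar, jigger, lemon, order_pad, votive, shaker from where it was at the start of the episode above 0.03 m).
It also fails if it takes over 70 s, if anything falls off the work surface, if the arm or the gripper's body presses on something with over 40 N, if the wrist force passes 120 N, or if a joint passes its speed limit or range.

ROBOT

A 6-joint arm with a two-finger parallel gripper is mounted at the origin on a cart in front of the work surface, level with it; the furniture and walls round the work are solid. World frame = base frame: x ahead of the robot, y to its left, z up, the work surface at z = 0. Lengths are in mm, angles in rad, forces in N, time in s.
With the tool pointing down it reaches from about 350 to 775 mm from the base axis. Payload 7.3 kg.
Tool frame: the origin (TCP) lies at the very end of the fingers, on their centre line; the grasp point (between the pads) lies 19 mm behind it; x points along the fingers, y is the direction in which the jaws open and shut, and the axes are right-handed (so a half turn about x gives the same grasp; the last joint's range is limited). The gripper opens to 92 mm and grips with 3 to 60 N. Pads are 19 mm wide; open, the fingers measure 130 mm over their backs; the gripper's body (75 mm by 190 mm) begins 47 mm behind the grasp point.
Start: joints at [1.144, 0.342, 1.524, -0, 1.275, -0.146], TCP at [145.475, 504.462, 226.741] pointing down, gripper open.
Joint ranges: [-2.53, 2.53], [-0.77, 2.02], [0.04, 2.7], [-1, 4.14], [0.28, 2.66], [-3.11, 3.11]. Speed limits (rad/s): [2.57, 2.57, 3.14, 3.14, 3.14, 3.14].

INTERFACE

Orientations are given as [roll, pitch, yaw] about the fixed x, y, z axes, in that order (R = Rz(yaw) Ry(pitch) Rx(roll)).
In Python, from plant import bot gives the robot as it stands.
- The arm moves only by the tool step_arm, never from a script. Its argument "targets" is a list that holds one entry, the list of rows, each a list of 4 numbers: the shift along the tool's x, y, z in m, then the turn about the tool's x in degrees. A call has exactly 5 rows; each row is the pose to reach, as a shift and turn from the pose measured when the call began, along the tool's axes at that moment; what a row does not reach only later rows make up. A row lasts 1/12 s, in which the tool goes at most 41.7 mm and 7.16 degrees, less where a joint would pass 70% of its speed; a pose out of reach is approached as far as the arm can. A call with a gripper value outside its range is refused whole. "jaw" is the closure, from 0 (fully open) to 1 (shut), set as the call begins (left out, the last holds). The fingers move at their own pace and stop on an object; the grip force is fixed at half the most. Time passes only in rows, so rows that repeat a pose let the fingers close, or fill a call up. It gives the time, the measured TCP pose, the force and the opening at its end, in the units of the state.
- bot.get_obs(): the state, without advancing time (a new reading comes with each control period).
- bot.capture(name): name is "side" or "top" or "wrist"; returns a dict with "color" (420x560x3 uint8, red, green, blue), "depth" (420x560 float32, mm along the optical axis (not along the pixel's ray), 0 where there is no reading), "fov_y" (degrees; the focal length in pixels is half the picture's height over the tangent of half this angle, whatever the lens; pixels are square), "cx", "cy" (the principal point, pixels), "rvec" (rotation vector, rad) and "tvec" (3), from world to camera coordinates, as OpenCV has them. Camera axes: x right, y down, z forward; pixel columns grow to the right and rows downward; lengths in mm; the calibration is good to about 2 mm. A picture is of the moment at which its call begins.
- bot.close_job(): hands the job in, once; it reports no verdict.
The state is a dict: "time": time; "joint_positions": joint angles; "dq": joint speeds; "tau": joint torques, N m; "tool_pos": TCP position; "tcp_rot": TCP orientation; "contact_force": force on the tool from outside, world axes, zero at the start; "moment": the same for the moment, N m; "grip_width": finger opening in mm.
Only numpy, scipy, OpenCV 4.12 (cv2) and the standard library are available. Lean on these libraries where they do the work, as an engineer would, in place of code of your own. Each camera call takes 0.05 s, during which the arm holds its last target. There are 200 camera calls.

## Working session

There is one attempt and no reset: what is moved stays moved. The work goes in short steps, Python scripts to look and compute and a tool call to move; the robot and the scene stay as the last step left them, time stands still between calls to the robot, and variables do not carry over. Pictures are saved under pics/ and viewed, about 8 in all and at most 12, crops included, and the job is handed in when it is done.

Besides the shell and the picture viewer there is one more tool, called after "Emit:" by a JSON object that holds its "op" and its "data", one argument or row to a line. step_arm: Moves the arm, as the interface text tells. Its arguments: {"type":"object","properties":{"targets":{"type":"array","items":{"type":"array","items":{"type":"array","items":{"type":"number"}}}},"jaw":{"type":"number"}},"required":["targets"]}

```bash
mkdir -p pics; ls; cat > h.py <<'E'
import numpy as np, cv2
from plant import bot
def cap(n):
    c=bot.capture(n); c['f']=210/np.tan(np.radians(c['fov_y'])/2); c['R']=cv2.Rodrigues(np.array(c['rvec'],float))[0]; c['t']=np.array(c['tvec'],float).ravel(); return c
def save(c,name): cv2.imwrite('pics/'+name+'.png',c['color'][:,:,::-1])
def cloud(c):
    v,u=np.mgrid[:420,:560]; d=c['depth'].astype(float)
    P=np.stack([(u-c['cx'])/c['f']*d,(v-c['cy'])/c['f']*d,d],-1)
    return (P-c['t'])@c['R']
def ray(c,u,v,z):
    d=np.array([(u-c['cx'])/c['f'],(v-c['cy'])/c['f'],1])@c['R']; o=-c['t']@c['R']
    return o+d*(z-o[2])/d[2]
def st():
    o=bot.get_obs(); print('t',o['time'],'pos',np.round(o['tool_pos'],1),'rot',np.round(o['tcp_rot'],3),'F',np.round(o['contact_force'],1),'q',np.round(o['joint_positions'],2)); return o
E
python3 - <<'E'
from h import *
o=st(); print(o)
for n in ('top','side'):
    c=cap(n); save(c,n+'0'); print(n,c['f'],-c['t']@c['R'],c['R'][2])
E
```

```text
pics
t 0.0 pos [145.3 504.1 226. ] rot [-1.702  1.569 -1.983] F [ 0.3 -0.8 -0.2] q [ 1.14  0.34  1.53 -0.    1.28 -0.15]
{'time': 0.0, 'joint_positions': array([ 1.14399919e+00,  3.42722292e-01,  1.52501406e+00, -2.43266393e-05,
        1.27543749e+00, -1.46007431e-01]), 'dq': array([ 6.75092818e-05,  1.89304009e-03,  2.51523851e-03, -7.30167236e-05,
        1.38479053e-03, -9.32298589e-04]), 'tau': array([-4.55411719e-04, -4.31239843e+01, -2.44222444e+01,  7.18205888e-02,
        5.58702531e-02, -1.42366421e-04]), 'tool_pos': array([145.29915753, 504.05642546, 226.04624008]), 'tcp_rot': array([-1.70209309,  1.56921497, -1.9828757 ]), 'contact_force': array([ 0.34398052, -0.83835265, -0.21720606]), 'moment': array([ 0.05191209,  0.03961588, -0.0132048 ]), 'grip_width': 91.65739229086071}
top 534.6015111008348 [ 441.65705741   33.87883824 1203.68406252] [ 0.10118602 -0.00433305 -0.99485809]
side 417.21357939629667 [ -92.76079133 -131.9049743   962.56515244] [ 0.58919653  0.15800774 -0.79238943]
```

View pics/top0.png

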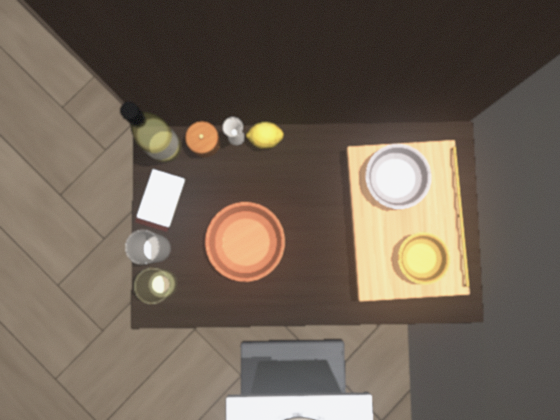

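View pics/side0.png

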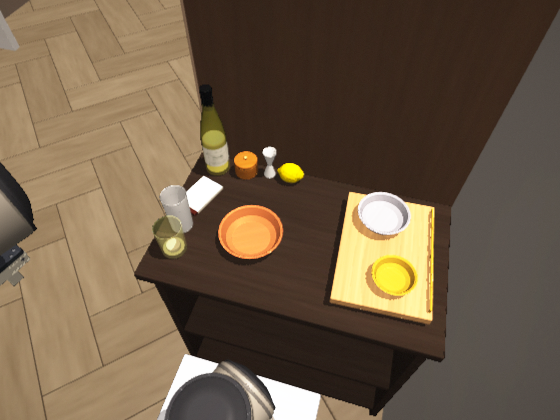

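The top view has +x up and +y to the left. The copper cover is at about (245,241), the steel cover at (398,177), the brass cover at (423,259), and the riser's open edge runs from (348,148) to (358,300). The bystanders are on the left and far side. Next I'll measure these.

```bash
cat >> h.py <<'E'
def rimfit(c,box,zr,name=''):
    "circle fit at rim height: points of cloud near rim z within pixel box"
    P=cloud(c); u0,v0,u1,v1=box; Q=P[v0:v1,u0:u1].reshape(-1,3); D=c['depth'][v0:v1,u0:u1].ravel()
    Q=Q[(D>0)&(abs(Q[:,2]-zr)<7)]
    if len(Q)<20: print(name,'few',len(Q)); return
    a=Q[:,:2]; w=np.ones(len(a),bool)
    for _ in range(6):
        A=np.c_[2*a[w],np.ones(w.sum())]; s=np.linalg.lstsq(A,(a[w]**2).sum(1),rcond=None)[0]; r=np.sqrt(s[2]+s[:2]@s[:2]); e=abs(np.hypot(*(a-s[:2]).T)-r); w=e<max(6,np.median(e)*2.5)
    A=np.c_[Q[w],np.ones(w.sum())][:,[0,1,3]]; n=np.linalg.lstsq(A,Q[w][:,2],rcond=None)[0]
    print(name,'c',np.round(s[:2],1),'r',round(r,1),'n',w.sum(),'z',round(Q[w][:,2].mean(),1),'slope',np.round(n[:2],3)); return s[:2]
E
python3 - <<'E'
from h import *
c=cap('top'); P=cloud(c)
for n,b,z in (('L',(190,190,300,295),36),('M',(355,135,440,218),71),('S',(385,225,460,292),66)): rimfit(c,b,z,n)
for u,v in ((245,241),(300,180),(360,240),(398,177),(423,259)): print(u,v,np.round(P[v,u],1))
# riser top
Q=P[125:310,335:475].reshape(-1,3); Q=Q[abs(Q[:,2]-40)<6]
r=cv2.minAreaRect(Q[:,:2].astype(np.float32)); print(r,np.round(cv2.boxPoints(r),1))
e=[]
for v in range(155,295,4):
    us=[u for u in range(330,475) if abs(P[v,u,2]-40)<6]
    if us: e.append(ray(c,us[0]-.5,v,40))
e=np.array(e); k=np.polyfit(e[:,0],e[:,1],1); print('edge y=',k,np.abs(e[:,1]-np.polyval(k,e[:,0])).max())
for n,b in (('lemon',(245,118,287,152)),('salt',(183,120,221,158)),('jig',(222,115,246,147))):
    q=P[b[1]:b[3],b[0]:b[2]].reshape(-1,3); q=q[(q[:,2]>12)]; print(n,np.round(q.min(0)),np.round(q.max(0)))
q=P[100:330,120:480].reshape(-1,3); q=q[abs(q[:,2])<4]; print('table',np.percentile(q,[.2,99.8],axis=0))
E
```

```text
L c [486.1 110.8] r 80.8 n 1088 z 35.9 slope [ 0.001 -0.002]
M c [ 618.2 -220.7] r 65.0 n 854 z 70.9 slope [-0.003  0.004]
S c [ 443.  -269.2] r 50.2 n 681 z 65.8 slope [-0.002  0.009]
245 241 [488.8 113.2   2.8]
300 180 [625.1 -13.2   1. ]
360 240 [ 484.9 -139.2   40.6]
398 177 [ 621.5 -226.9   43.1]
423 259 [ 441.4 -274.    42.2]
((528.1422119140625, -245.07077026367188), (340.4863586425781, 240.3405303955078), 2.6240310668945312) [[ 352.6 -132.8]
 [ 363.6 -372.9]
 [ 703.7 -357.3]
 [ 692.7 -117.2]]
edge y= [ 4.44653516e-02 -1.48092222e+02] 2.343529201045044
lemon [442.  16.  12.] [ 765.  109. 1204.]
salt [442.  34.  12.] [ 764.  250. 1204.]
jig [442.  34.  12.] [ 765.  161. 1204.]
table [[ 299.08271819 -419.39252301   -3.96057867]
 [ 763.51000065  367.13675493    3.949439  ]]
```

```bash
cat >> h.py <<'E'
from scipy.spatial.transform import Rotation as Ro
th=np.radians(2.6); T=np.array([np.cos(th),np.sin(th),0]); N=np.array([-np.sin(th),np.cos(th),0]); E0=np.array([522.8,-125.2,0])
def fr(p): p=np.asarray(p,float); d=np.r_[p[:2],0]-E0; return np.round([d@T,d@N],1)
def w(x,y,z): return E0+x*T+y*N+np.array([0,0,z])
def sh(*pts):
    "tool-axis shifts (mm) to reach riser-frame points from the present pose"
    o=bot.get_obs(); R=Ro.from_euler('xyz',o['tcp_rot']).as_matrix(); p=o['tool_pos']
    print('t',round(o['time'],2),'riser-frame',fr(p),'z',round(p[2],1),'F',np.round(o['contact_force'],1))
    y=R[:,1]; print('tool axes in riser xyz:',np.round(R.T@np.c_[T,N,[0,0,1]],2).tolist(),'turn to y=-T',round(np.degrees(np.arctan2(np.cross(y,-T)@R[:,0],y@-T)),1))
    for q in pts: print(q,np.round(R.T@(w(*q)-p),1))
E
python3 - <<'E'
from h import *
sh((-26,237,120),(-26,237,20))
E
```

```text
t 0.15 riser-frame [-348.5  645.9] z 226.2 F [ 0.3 -0.7 -0.1]
tool axes in riser xyz: [[-0.0, -0.0, -1.0], [0.32, 0.95, -0.0], [0.95, -0.32, -0.0]] turn to y=-T -108.7
(-26, 237, 120) [ 106.5 -283.9  436.5]
(-26, 237, 20) [ 206.5 -283.7  436.6]
```

Emit:
{"op": "step_arm", "data": {
  "targets": [
    [[0, -0.022, 0.034, 7], [0, -0.044, 0.068, 14], [0, -0.066, 0.101, 21], [0, -0.088, 0.134, 28], [0, -0.11, 0.168, 35]]
  ],
  "jaw": 1
}}

```text
time: 0.57
tool_pos: [276.8, 350.4, 226.2]
tcp_rot: [-1.179, 1.569, -2.076]
contact_force: [0.6, 0.3, 0.7]
grip_width: 63.2
```

```bash
python3 - <<'E'
from h import *
sh((-26,237,120),(-26,237,20)); st()
E
```

```text
t 0.57 riser-frame [-224.2  486.2] z 226.2 F [0.6 0.3 0.7]
tool axes in riser xyz: [[-0.0, -0.0, -1.0], [0.81, 0.59, -0.0], [0.59, -0.81, 0.0]] turn to y=-T -144.0
(-26, 237, 120) [106.3  13.9 318.1]
(-26, 237, 20) [206.3  14.  318. ]
t 0.5667 pos [276.8 350.4 226.2] rot [-1.179  1.569 -2.076] F [0.6 0.3 0.7] q [ 0.73  0.2   1.72 -0.    1.22  0.06]
```

Emit:
{"op": "step_arm", "data": {
  "targets": [
    [[0, 0.002, 0.04, 7], [0.01, 0.003, 0.08, 14], [0.025, 0.005, 0.118, 21], [0.045, 0.007, 0.153, 28], [0.065, 0.009, 0.189, 36]]
  ],
  "jaw": 1
}}

```text
time: 0.98
tool_pos: [402.8, 206.7, 160.9]
tcp_rot: [0.623, 1.57, -0.894]
contact_force: [1.1, -0.1, 1.0]
grip_width: 29.8
```

```bash
python3 - <<'E'
from h import *
sh((-26,237,60),(-26,237,9),(0,237,9),(-26,220,9)); st()
E
```

```text
t 0.98 riser-frame [-104.8  337. ] z 160.9 F [ 1.1 -0.1  1. ]
tool axes in riser xyz: [[0.0, -0.0, -1.0], [1.0, 0.01, 0.0], [0.01, -1.0, 0.0]] turn to y=-T -179.5
(-26, 237, 60) [101.   78.  100.6]
(-26, 237, 9) [152.   77.9 100.5]
(0, 237, 9) [152.  103.9 100.7]
(-26, 220, 9) [152.   77.8 117.5]
t 0.9833 pos [402.8 206.7 160.9] rot [ 0.623  1.57  -0.894] F [ 1.1 -0.1  1. ] q [ 0.31  0.28  1.81 -0.    1.05  0.25]
```

Emit:
{"op": "step_arm", "data": {
  "targets": [
    [[0.01, 0.025, 0.03, 0], [0.025, 0.045, 0.058, 0], [0.05, 0.065, 0.083, 0], [0.08, 0.078, 0.1, 0], [0.11, 0.078, 0.1, 0]]
  ]
}}

```text
time: 1.4
tool_pos: [489.5, 107.8, 50.1]
tcp_rot: [1.261, 1.566, -0.26]
contact_force: [1.0, 0.1, -0.3]
grip_width: 0.7
```

Emit:
{"op": "step_arm", "data": {
  "targets": [
    [[0.02, 0, 0, 0], [0.035, 0, 0, 0], [0.042, 0, 0, 0], [0.042, 0.004, 0, 0], [0.042, 0.01, 0, 0]]
  ]
}}

```text
time: 1.82
tool_pos: [499.7, 108.4, 8.4]
tcp_rot: [1.227, 1.567, -0.293]
contact_force: [0.8, -0.3, -0.1]
grip_width: 0.7
```

```bash
python3 - <<'E'
from h import *
sh(); print(bot.get_obs()['grip_width'])
E
```

```text
t 1.82 riser-frame [-12.4 234.4] z 8.4 F [ 0.8 -0.3 -0.1]
tool axes in riser xyz: [[0.0, -0.0, -1.0], [1.0, 0.01, 0.0], [0.01, -1.0, 0.0]] turn to y=-T -179.7
0.6898361921809351
```

Emit:
{"op": "step_arm", "data": {
  "targets": [
    [[0, 0.01, 0, 0], [0, 0.02, 0, 0], [0, 0.031, 0, 0], [0, 0.042, 0, 0], [0, 0.053, 0, 0]]
  ]
}}

```text
time: 2.23
tool_pos: [553.4, 111.5, 10.1]
tcp_rot: [1.263, 1.567, -0.257]
contact_force: [-6.4, 0.2, 3.2]
grip_width: 0.2
```

Emit:
{"op": "step_arm", "data": {
  "targets": [
    [[0, 0.012, 0, 0], [0, 0.024, 0, 0], [0, 0.036, 0, 0], [0, 0.046, 0, 0], [0, 0.052, 0, 0]]
  ]
}}

```text
time: 2.65
tool_pos: [606.5, 114.5, 11.8]
tcp_rot: [1.34, 1.565, -0.179]
contact_force: [-4.9, 0.3, 2.0]
grip_width: 0.6
```

```bash
python3 - <<'E'
from h import *
sh(); c=cap('top'); save(c,'top1'); P=cloud(c); s=rimfit(c,(190,130,330,300),36,'L'); 
if s is not None: print(fr(s))
E
```

```text
t 2.65 riser-frame [ 94.5 235.7] z 11.8 F [-4.9  0.3  2. ]
tool axes in riser xyz: [[0.01, -0.0, -1.0], [1.0, 0.01, 0.01], [0.01, -1.0, 0.0]] turn to y=-T -179.7
L c [617.8  87.4] r 105.9 n 370 z 36.4 slope [ 0.007 -0.007]
[104.5 208. ]
```

View pics/top1.png

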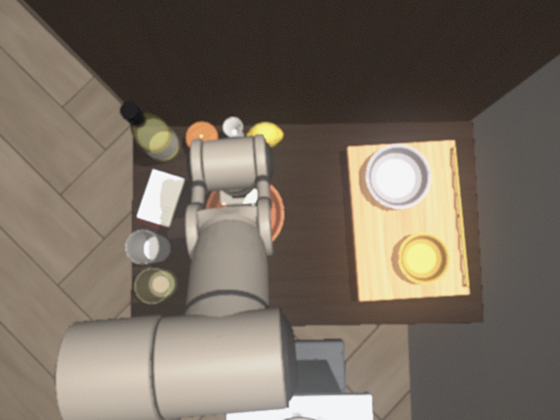

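Emit:
{"op": "step_arm", "data": {
  "targets": [
    [[0.002, -0.02, 0, 0], [0.003, -0.04, 0.005, 0], [0.003, -0.056, 0.015, 0], [0.003, -0.056, 0.03, 0], [0.003, -0.056, 0.042, 0]]
  ]
}}

```text
time: 3.12
tool_pos: [553.6, 69.3, 9.6]
tcp_rot: [1.407, 1.562, -0.112]
contact_force: [0.2, 0.2, -0.1]
grip_width: 0.6
```

Emit:
{"op": "step_arm", "data": {
  "targets": [
    [[0, 0, 0.012, 0], [0, 0, 0.024, 0], [0, 0, 0.037, 0], [0, 0, 0.05, 0], [0, 0, 0.063, 0]]
  ]
}}

```text
time: 3.53
tool_pos: [558.0, 6.2, 10.5]
tcp_rot: [1.538, 1.56, 0.019]
contact_force: [-0.1, 7.5, 4.9]
grip_width: 0.4
```

```bash
python3 - <<'E'
from h import *
sh(); c=cap('side'); save(c,'side1'); s=rimfit(c,(200,180,345,280),36,'L'); 
if s is not None: print(fr(s))
E
```

```text
t 3.53 riser-frame [ 41.1 129.7] z 10.5 F [-0.1  7.5  4.9]
tool axes in riser xyz: [[0.01, -0.0, -1.0], [1.0, 0.01, 0.01], [0.01, -1.0, 0.0]] turn to y=-T -179.6
L c [489.7  10. ] r 153.9 n 597 z 38.6 slope [-0.006 -0.014]
[-27.  136.6]
```

View pics/side1.png

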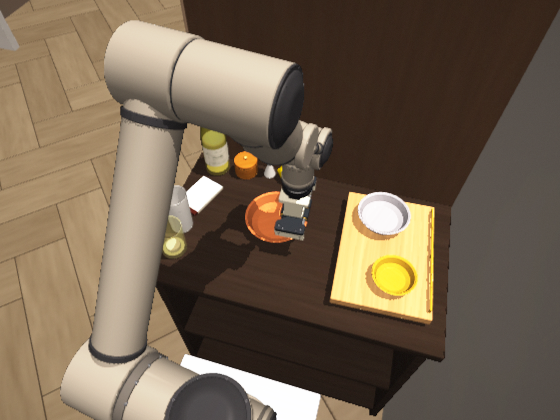

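The copper cover at (277,217) is following the fingers, so I'll keep pushing toward the riser.

Emit:
{"op": "step_arm", "data": {
  "targets": [
    [[0, 0, 0.014, 0], [0, 0, 0.029, 0], [0, 0, 0.044, 0], [0, 0, 0.058, 0], [0, 0, 0.067, 0]]
  ]
}}

```text
time: 4.0
tool_pos: [562.2, -64.2, 10.9]
tcp_rot: [1.444, 1.559, -0.077]
contact_force: [-0.1, 6.1, 2.9]
grip_width: 0.3
```

Emit:
{"op": "step_arm", "data": {
  "targets": [
    [[0, 0, 0.005, 0], [0, 0, 0.01, 0], [0, 0, 0.014, 0], [0, 0, 0.018, 0], [0, 0, 0.018, 0]]
  ]
}}

```text
time: 4.42
tool_pos: [563.2, -82.5, 11.0]
tcp_rot: [1.425, 1.559, -0.095]
contact_force: [-0.8, 3.0, 1.4]
grip_width: 0.2
```

```bash
cat >> h.py <<'E'
def hsvmask(c,k):
    h=cv2.cvtColor(c['color'],cv2.COLOR_RGB2HSV); H,S,V=cv2.split(h)
    return {'L':((H<12)&(S>120)&(V>90)),'S':((H>=21)&(H<32)&(S>150))}[k]
def copper(c):
    P=cloud(c); m=hsvmask(c,'L'); q=P[m]; q=q[(q[:,1]<200)&(abs(q[:,0]-530)<170)&(q[:,2]>30)&(q[:,2]<42)]
    q2=(q[:,:2]-E0[:2])@np.c_[T[:2],N[:2]]; print('copper rim pts',len(q),'riserframe min',np.round(np.percentile(q2,1,axis=0),1),'max',np.round(np.percentile(q2,99,axis=0),1))
    a=q2;w=np.ones(len(a),bool)
    for _ in range(5):
        s=np.linalg.lstsq(np.c_[2*a[w],np.ones(w.sum())],(a[w]**2).sum(1)-81.**2+0,rcond=None)[0]; r=np.sqrt(s[2]+81**2+s[:2]@s[:2]); e=abs(np.hypot(*(a-s[:2]).T)-r); w=e<6
    print('L fit',np.round(s[:2],1),'r',round(r,1),'n',w.sum())
E
python3 - <<'E'
from h import *
sh()
for n in ('top','side'): copper(cap(n))
E
```

```text
t 4.42 riser-frame [42.2 40.8] z 11.0 F [-0.8  3.   1.4]
tool axes in riser xyz: [[0.01, -0.0, -1.0], [1.0, 0.0, 0.01], [0.0, -1.0, 0.0]] turn to y=-T -179.7
copper rim pts 447 riserframe min [-35.9  88. ] max [123.2 178.7]
L fit [39.4 95.2] r 79.7 n 443
copper rim pts 233 riserframe min [-42.9  44.7] max [125.1 180.1]
L fit [40.2 95.6] r 80.6 n 229
```

Emit:
{"op": "step_arm", "data": {
  "targets": [
    [[0, 0, 0.003, 0], [0, 0, 0.005, 0], [0, 0, 0.007, 0], [0, 0, 0.008, 0], [0, 0, 0.008, 0]]
  ]
}}

```text
time: 4.93
tool_pos: [563.5, -90.3, 11.0]
tcp_rot: [1.406, 1.559, -0.115]
contact_force: [0.1, 4.6, 1.9]
grip_width: 0.3
```

Emit:
{"op": "step_arm", "data": {
  "targets": [
    [[0, 0, 0.001, 0], [0, 0, 0.002, 0], [0, 0, 0.002, 0], [0, 0, 0.002, 0], [0, 0, 0.002, 0]]
  ]
}}

```text
time: 5.35
tool_pos: [563.6, -92.0, 10.9]
tcp_rot: [1.434, 1.559, -0.086]
contact_force: [0.2, 5.1, 2.0]
grip_width: 0.5
```

Emit:
{"op": "step_arm", "data": {
  "targets": [
    [[0, 0, 0.001, 0], [0, 0, 0.002, 0], [0, 0, 0.003, 0], [0, 0, 0.003, 0], [0, 0, 0.003, 0]]
  ]
}}

```text
time: 5.77
tool_pos: [563.5, -92.9, 10.9]
tcp_rot: [1.672, 1.56, 0.152]
contact_force: [0.7, 13.8, 4.2]
grip_width: -0.0
```

```bash
python3 - <<'E'
from h import *
sh()
for n in ('top','side'): copper(cap(n))
E
```

```text
t 5.77 riser-frame [42.1 30.4] z 10.9 F [ 0.7 13.8  4.2]
tool axes in riser xyz: [[0.01, 0.0, -1.0], [1.0, 0.0, 0.01], [0.0, -1.0, -0.0]] turn to y=-T -179.7
copper rim pts 447 riserframe min [-36.9  74.5] max [122.5 168. ]
L fit [39.2 84.8] r 80.3 n 443
copper rim pts 249 riserframe min [-42.2  34.1] max [127.2 170.8]
L fit [40.7 86. ] r 81.0 n 237
```

Emit:
{"op": "step_arm", "data": {
  "targets": [
    [[0, 0, -0.02, 0], [-0.03, 0, -0.02, 0], [-0.065, 0, -0.015, 0], [-0.09, 0.01, 0.01, 0], [-0.095, 0.02, 0.045, 0]]
  ]
}}

```text
time: 6.28
tool_pos: [587.1, -136.9, 111.3]
tcp_rot: [1.422, 1.553, -0.094]
contact_force: [1.3, -0.1, 0.0]
grip_width: 0.0
```

```bash
python3 - <<'E'
from h import *
sh((91,-100,85),(91,-100,50)); st()
c=cap('top'); copper(c); 
for n,b,z in (('M',(355,135,440,218),71),('S',(385,225,460,292),66)):
    s=rimfit(c,b,z,n); print(None if s is None else fr(s))
E
```

```text
t 6.28 riser-frame [ 63.7 -14.6] z 111.3 F [ 1.3 -0.1  0. ]
tool axes in riser xyz: [[0.02, -0.0, -1.0], [1.0, 0.01, 0.02], [0.01, -1.0, 0.0]] turn to y=-T -179.5
(91, -100, 85) [27.  26.1 85.5]
(91, -100, 50) [62.  25.4 85.4]
t 6.2833 pos [ 587.1 -136.9  111.3] rot [ 1.422  1.553 -0.094] F [ 1.3 -0.1  0. ] q [-0.36  0.58  1.47  0.01  1.07 -0.42]
copper rim pts 584 riserframe min [-41.5  16.7] max [122.3 167.9]
L fit [39.2 84.8] r 80.3 n 581
M c [ 561.5 -227.4] r 14.5 n 72 z 71.3 slope [-0.452 -0.037]
[  34.1 -103.8]
S c [ 442.7 -269.8] r 49.9 n 361 z 65.7 slope [-0.004  0.004]
[ -86.6 -140.8]
```

Emit:
{"op": "step_arm", "data": {
  "targets": [
    [[0, 0.01, 0.035, 0], [0.005, 0.02, 0.07, 0], [0.02, 0.025, 0.085, 0], [0.045, 0.025, 0.085, 0], [0.06, 0.025, 0.085, 0]]
  ]
}}

```text
time: 6.75
tool_pos: [618.8, -231.3, 49.1]
tcp_rot: [1.176, 1.55, -0.347]
contact_force: [0.2, -0.3, 0.5]
grip_width: 0.4
```

Emit:
{"op": "step_arm", "data": {
  "targets": [
    [[0, -0.012, 0, 0], [0, -0.024, 0, 0], [0, -0.036, 0, 0], [0, -0.046, 0, 0], [0, -0.055, 0, 0]]
  ]
}}

```text
time: 7.17
tool_pos: [563.3, -234.7, 47.6]
tcp_rot: [1.13, 1.55, -0.394]
contact_force: [1.7, 0.0, 0.4]
grip_width: 0.7
```

Emit:
{"op": "step_arm", "data": {
  "targets": [
    [[0, -0.01, 0, 0], [0, -0.02, 0, 0], [0, -0.029, 0, 0], [0, -0.036, 0, 0], [0, -0.04, 0, 0]]
  ]
}}

```text
time: 7.58
tool_pos: [523.1, -237.2, 47.1]
tcp_rot: [1.108, 1.548, -0.416]
contact_force: [2.4, -0.2, 3.1]
grip_width: 0.1
```

```bash
cat >> h.py <<'E'
def see(n,name,z0=71,r0=65,box=((-170,170),(-235,200)),zt=6):
    "points at rim height in riser frame, RANSAC circle of radius r0 excluding the copper area"
    c=cap(n); P=cloud(c).reshape(-1,3); g=c['color'].reshape(-1,3)
    q=(P[:,:2]-E0[:2])@np.c_[T[:2],N[:2]]
    k=(c['depth'].ravel()>0)&(abs(P[:,2]-z0)<zt)&(q[:,0]>box[0][0])&(q[:,0]<box[0][1])&(q[:,1]>box[1][0])&(q[:,1]<box[1][1])
    a=q[k]; rng=np.random.default_rng(0); best=(0,)
    if len(a)<30: print(name,n,'few',len(a)); return c
    for _ in range(1500):
        p=a[rng.choice(len(a),3,replace=False)]
        try: s=np.linalg.solve(2*(p[1:]-p[0]),(p[1:]**2).sum(1)-(p[0]**2).sum())
        except Exception: continue
        r=np.hypot(*(p[0]-s))
        if abs(r-r0)>5: continue
        m=(abs(np.hypot(*(a-s).T)-r)<3).sum()
        if m>best[0]: best=(m,s,r)
    if best[0]:
        m=abs(np.hypot(*(a-best[1]).T)-best[2])<3.5; b=a[m]; z=P[k][m,2]
        s=np.linalg.lstsq(np.c_[2*b,np.ones(len(b))],(b**2).sum(1),rcond=None)[0]; n_=np.linalg.lstsq(np.c_[b,np.ones(len(b))],z,rcond=None)[0]
        print(name,n,'c',np.round(s[:2],1),'r',round(np.sqrt(s[2]+s[:2]@s[:2]),1),'n',len(b),'of',len(a),'z',round(z.mean(),1),'slope',np.round(n_[:2],3))
    else: print(name,n,'none of',len(a))
    return c
E
python3 - <<'E'
from h import *
sh()
for n in ('top','side'): c=see(n,'M')
copper(c)
E
```

```text
t 7.58 riser-frame [  -4.8 -111.9] z 47.1 F [ 2.4 -0.2  3.1]
tool axes in riser xyz: [[0.02, -0.01, -1.0], [1.0, 0.0, 0.02], [0.0, -1.0, 0.01]] turn to y=-T -179.9
M top c [  34.  -107.6] r 67.3 n 259 of 380 z 73.5 slope [ 0.006 -0.003]
M side c [  35.  -105.3] r 65.4 n 184 of 509 z 73.0 slope [-0.016 -0.002]
copper rim pts 301 riserframe min [-41.9   4.3] max [127.1 170.4]
L fit [39. 86.] r 79.4 n 261
```

Emit:
{"op": "step_arm", "data": {
  "targets": [
    [[0, 0.015, -0.01, 0], [0, 0.032, -0.025, 0], [0, 0.044, -0.038, 0], [0, 0.046, -0.05, 0], [0, 0.046, -0.062, 0]]
  ]
}}

```text
time: 8.1
tool_pos: [566.2, -172.5, 47.0]
tcp_rot: [1.065, 1.549, -0.459]
contact_force: [0.4, -2.1, 1.9]
grip_width: 0.2
```

Emit:
{"op": "step_arm", "data": {
  "targets": [
    [[0, 0, -0.012, 0], [0, 0, -0.024, 0], [0, 0, -0.036, 0], [0, 0, -0.045, 0], [0, 0, -0.05, 0]]
  ]
}}

```text
time: 8.52
tool_pos: [563.5, -121.3, 46.8]
tcp_rot: [1.061, 1.55, -0.461]
contact_force: [0.2, -3.2, 3.4]
grip_width: 0.5
```

```bash
python3 - <<'E'
from h import *
sh()
for n in ('top','side'): c=see(n,'M')
copper(c)
E
```

```text
t 8.52 riser-frame [40.8  2. ] z 46.8 F [ 0.2 -3.2  3.4]
tool axes in riser xyz: [[0.02, -0.01, -1.0], [1.0, 0.0, 0.02], [0.0, -1.0, 0.01]] turn to y=-T -179.8
M top c [ -89.4 -137.6] r 54.5 n 139 of 420 z 67.8 slope [0.004 0.   ]
M side c [ 37.2 -29.9] r 65.1 n 188 of 639 z 72.2 slope [-0.024  0.005]
copper rim pts 304 riserframe min [-42.1  16.5] max [126.1 170.6]
L fit [40.6 86.3] r 80.8 n 292
```

Emit:
{"op": "step_arm", "data": {
  "targets": [
    [[0, 0, -0.012, 0], [0, 0, -0.024, 0], [0, 0, -0.034, 0], [0, 0, -0.042, 0], [0, 0, -0.046, 0]]
  ]
}}

```text
time: 9.03
tool_pos: [560.8, -73.7, 45.8]
tcp_rot: [1.092, 1.552, -0.43]
contact_force: [0.7, -1.1, 0.1]
grip_width: 0.4
```

```bash
python3 - <<'E'
from h import *
sh()
c=cap('top');copper(c)
c=see('side','M'); 
cv2.imwrite('pics/s2.png',cv2.resize(c['color'][150:330,230:470,::-1],None,fx=2.5,fy=2.5))
copper(c)
E
```

```text
t 9.03 riser-frame [40.3 49.7] z 45.8 F [ 0.7 -1.1  0.1]
tool axes in riser xyz: [[0.02, -0.01, -1.0], [1.0, 0.0, 0.02], [0.0, -1.0, 0.01]] turn to y=-T -179.8
copper rim pts 357 riserframe min [-28.  102.2] max [120.  168.3]
L fit [39.3 85.2] r 80.4 n 351
M side c [39.  13.6] r 64.3 n 143 of 548 z 70.6 slope [-0.01  -0.025]
copper rim pts 250 riserframe min [-42.1  25. ] max [122.3 170.8]
L fit [40.8 86.3] r 81.1 n 243
```

View pics/s2.png

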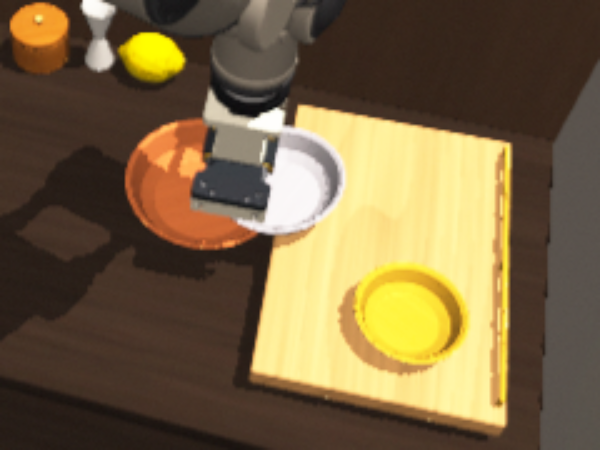

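The steel cover at (285,180) overhangs the copper one and is just starting to tip. I'll push on.

Emit:
{"op": "step_arm", "data": {
  "targets": [
    [[0, 0, -0.012, 0], [0, 0, -0.025, 0], [0.003, 0, -0.037, 0], [0.006, 0, -0.045, 0], [0.008, 0, -0.05, 0]]
  ]
}}

```text
time: 9.55
tool_pos: [558.3, -22.6, 36.9]
tcp_rot: [1.092, 1.552, -0.428]
contact_force: [-0.2, 0.8, 0.3]
grip_width: 0.4
```

```bash
python3 - <<'E'
from h import *
sh()
c=cap('top');copper(c)
c=see('side','M',50,66,((-60,140),(-80,190)),45); 
cv2.imwrite('pics/s3.png',cv2.resize(c['color'][150:330,230:470,::-1],None,fx=2.5,fy=2.5))
copper(c)
E
```

```text
t 9.55 riser-frame [ 40.1 100.8] z 36.9 F [-0.2  0.8  0.3]
tool axes in riser xyz: [[0.02, -0.01, -1.0], [1.0, 0.01, 0.02], [0.01, -1.0, 0.01]] turn to y=-T -179.7
copper rim pts 4 riserframe min [ -8.5 148.9] max [ -6.  151.3]
L fit [ -7.2 150.1] r 1.6 n 4
M side c [37.8 -6.8] r 70.0 n 346 of 3448 z 37.4 slope [ 0.019 -0.13 ]
copper rim pts 197 riserframe min [-42.8  25.2] max [123.3 171. ]
L fit [40.1 86.3] r 80.7 n 189
```

View pics/s3.png

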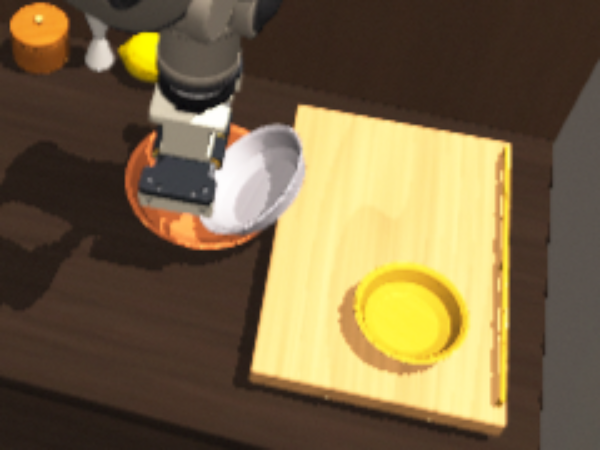

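The steel cover has tipped and hangs askew, with its raised rim at about (300,150) on the riser side. I'll lift and locate that rim.

Emit:
{"op": "step_arm", "data": {
  "targets": [
    [[-0.035, 0, 0, 0], [-0.07, 0, 0, 0], [-0.11, 0, -0.01, 0], [-0.13, 0, -0.02, 0], [-0.13, 0, -0.02, 0]]
  ]
}}

```text
time: 10.07
tool_pos: [557.7, -1.5, 172.2]
tcp_rot: [1.202, 1.543, -0.317]
contact_force: [0.3, 0.4, 0.3]
grip_width: 0.0
```

```bash
cat >> h.py <<'E'
def high(n,zlo=43,zhi=125,box=((-50,130),(-70,175))):
    c=cap(n); P=cloud(c).reshape(-1,3); q=(P[:,:2]-E0[:2])@np.c_[T[:2],N[:2]]; g=c['color'].reshape(-1,3).astype(int)
    k=(c['depth'].ravel()>0)&(P[:,2]>zlo)&(P[:,2]<zhi)&(q[:,0]>box[0][0])&(q[:,0]<box[0][1])&(q[:,1]>box[1][0])&(q[:,1]<box[1][1])
    a=np.c_[q[k],P[k][:,2]]; print(n,'n',len(a))
    if len(a)>10:
        print('lo',np.round(np.percentile(a,2,axis=0)),'hi',np.round(np.percentile(a,98,axis=0)),'top pts',np.round(np.median(a[a[:,2]>np.percentile(a[:,2],95)],axis=0)))
    return c
E
python3 - <<'E'
from h import *
sh()
high('side'); high('top')
E
```

```text
t 10.07 riser-frame [ 40.5 122. ] z 172.2 F [0.3 0.4 0.3]
tool axes in riser xyz: [[0.03, -0.01, -1.0], [1.0, 0.01, 0.03], [0.01, -1.0, 0.01]] turn to y=-T -179.6
side n 768
lo [-36. -63.  43.] hi [118.  53. 107.] top pts [ 38.  -7. 106.]
top n 538
lo [-35. -64.  43.] hi [112.  20. 108.] top pts [ 35. -10. 108.]
```

Emit:
{"op": "step_arm", "data": {
  "targets": [
    [[0, 0, 0.038, 0], [0, 0, 0.076, 0], [0, 0, 0.114, 0], [0, 0, 0.152, 0], [0.015, 0, 0.182, 0]]
  ]
}}

```text
time: 10.58
tool_pos: [565.3, -187.9, 154.4]
tcp_rot: [1.059, 1.548, -0.462]
contact_force: [1.4, -0.6, 0.1]
grip_width: 0.4
```

Emit:
{"op": "step_arm", "data": {
  "targets": [
    [[0.035, 0, 0, 0], [0.07, 0, 0, 0], [0.095, 0, 0, 0], [0.104, 0, 0, 0], [0.104, 0, 0, 0]]
  ]
}}

```text
time: 11.0
tool_pos: [564.9, -188.4, 46.5]
tcp_rot: [1.045, 1.556, -0.477]
contact_force: [0.9, -0.7, 0.2]
grip_width: 0.8
```

```bash
python3 - <<'E'
from h import *
sh()
E
```

```text
t 11.0 riser-frame [ 39.2 -65.1] z 46.5 F [ 0.9 -0.7  0.2]
tool axes in riser xyz: [[0.01, -0.01, -1.0], [1.0, 0.0, 0.01], [0.0, -1.0, 0.01]] turn to y=-T -179.8
```

Emit:
{"op": "step_arm", "data": {
  "targets": [
    [[-0.005, 0, -0.01, 0], [-0.005, 0, -0.02, 0], [-0.005, 0, -0.028, 0], [-0.005, 0, -0.036, 0], [-0.005, 0, -0.042, 0]]
  ]
}}

```text
time: 11.42
tool_pos: [563.3, -145.3, 52.5]
tcp_rot: [1.042, 1.554, -0.477]
contact_force: [-0.1, -0.6, -0.2]
grip_width: 0.4
```

Emit:
{"op": "step_arm", "data": {
  "targets": [
    [[0, 0, -0.004, 0], [0, 0, -0.008, 0], [0, 0, -0.012, 0], [0, 0, -0.016, 0], [0, 0, -0.018, 0]]
  ]
}}

```text
time: 11.83
tool_pos: [562.3, -126.9, 52.3]
tcp_rot: [1.042, 1.554, -0.478]
contact_force: [-0.6, -1.8, 0.7]
grip_width: 0.2
```

```bash
python3 - <<'E'
from h import *
sh()
high('side')
c=high('top'); copper(c)
E
```

```text
t 11.83 riser-frame [39.4 -3.5] z 52.3 F [-0.6 -1.8  0.7]
tool axes in riser xyz: [[0.01, -0.01, -1.0], [1.0, 0.01, 0.01], [0.01, -1.0, 0.01]] turn to y=-T -179.7
side n 422
lo [-48. -67.  43.] hi [113.  80. 124.] top pts [-47.  -4. 124.]
top n 255
lo [-27.  33.  43.] hi [109.  84.  87.] top pts [97. 38. 86.]
copper rim pts 513 riserframe min [-43.5  65.4] max [122.9 167.9]
L fit [39.2 84.7] r 80.6 n 507
```

Emit:
{"op": "step_arm", "data": {
  "targets": [
    [[0, 0, -0.005, 0], [0, 0, -0.01, 0], [0, 0, -0.015, 0], [0, 0, -0.02, 0], [0, 0, -0.022, 0]]
  ]
}}

```text
time: 12.35
tool_pos: [561.2, -104.1, 52.1]
tcp_rot: [1.056, 1.554, -0.463]
contact_force: [-0.3, -1.8, 1.3]
grip_width: 0.8
```

```bash
python3 - <<'E'
from h import *
sh()
high('side')
c=high('top'); copper(c)
c=cap('side')
cv2.imwrite('pics/s4.png',cv2.resize(c['color'][150:330,230:470,::-1],None,fx=2.5,fy=2.5))
E
```

```text
t 12.35 riser-frame [39.3 19.3] z 52.1 F [-0.3 -1.8  1.3]
tool axes in riser xyz: [[0.01, -0.01, -1.0], [1.0, 0.01, 0.01], [0.01, -1.0, 0.01]] turn to y=-T -179.6
side n 405
lo [-48. -65.  43.] hi [113. 101. 124.] top pts [-47.  12. 124.]
top n 190
lo [-32. -55.  43.] hi [109. 102.  96.] top pts [-0. 49. 95.]
copper rim pts 439 riserframe min [-41.7  62.1] max [122.4 168.1]
L fit [39.  83.7] r 81.7 n 433
```

View pics/s4.png

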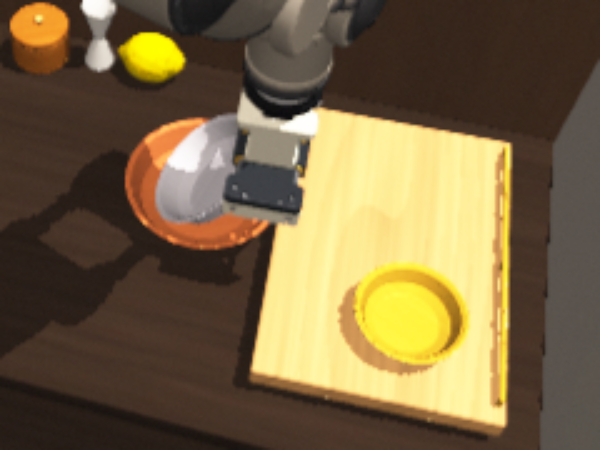

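The steel cover is now wholly off the riser and leans on the fingers, with its raised rim near (230,120). I'll back off, let it drop, then press the rim down.

Emit:
{"op": "step_arm", "data": {
  "targets": [
    [[-0.005, 0, 0.015, 0], [-0.03, 0, 0.02, 0], [-0.065, 0, 0.02, 0], [-0.1, 0, 0.02, 0], [-0.11, 0, 0.02, 0]]
  ]
}}

```text
time: 12.92
tool_pos: [562.6, -124.5, 167.3]
tcp_rot: [1.108, 1.547, -0.411]
contact_force: [0.7, -0.2, 0.1]
grip_width: 0.6
```

```bash
python3 - <<'E'
from h import *
sh()
high('side',42,115,((-50,130),(4,175)))
c=high('top',42,115,((-50,130),(4,175))); copper(c)
E
```

```text
t 12.92 riser-frame [39.8 -1.1] z 167.3 F [ 0.7 -0.2  0.1]
tool axes in riser xyz: [[0.02, -0.01, -1.0], [1.0, 0.01, 0.02], [0.01, -1.0, 0.01]] turn to y=-T -179.7
side n 219
lo [-26.   5.  42.] hi [112. 133.  66.] top pts [65.  6. 65.]
top n 188
lo [-27.   7.  42.] hi [113. 154.  62.] top pts [ 5.  7. 62.]
copper rim pts 381 riserframe min [-43.5  65.6] max [122.6 168.2]
L fit [39.  83.8] r 81.3 n 381
```

Emit:
{"op": "step_arm", "data": {
  "targets": [
    [[0.02, 0, 0.03, 0], [0.05, 0, 0.03, 0], [0.085, 0, 0.03, 0], [0.113, 0, 0.03, 0], [0.118, 0, 0.03, 0]]
  ]
}}

```text
time: 13.43
tool_pos: [561.1, -153.5, 40.2]
tcp_rot: [1.046, 1.562, -0.473]
contact_force: [-9.7, 2.4, 10.3]
grip_width: 0.3
```

Emit:
{"op": "step_arm", "data": {
  "targets": [
    [[0, 0, -0.012, 0], [0, 0, -0.02, 0], [0, 0, -0.028, 0], [0, 0, -0.034, 0], [0, 0, -0.037, 0]]
  ]
}}

```text
time: 13.85
tool_pos: [559.1, -115.7, 40.3]
tcp_rot: [1.048, 1.562, -0.471]
contact_force: [-0.2, -1.8, 0.7]
grip_width: -0.0
```

```bash
python3 - <<'E'
from h import *
sh()
see('side','M',42,66,((-50,130),(4,175)),25)
c=see('top','M',42,66,((-50,130),(4,175)),25); copper(c)
E
```

```text
t 13.85 riser-frame [36.7  7.9] z 40.3 F [-0.2 -1.8  0.7]
tool axes in riser xyz: [[0.01, -0.0, -1.0], [1.0, 0.01, 0.01], [0.01, -1.0, 0.0]] turn to y=-T -179.6
M side c [27.3 85.4] r 69.6 n 287 of 1446 z 32.0 slope [-0.064 -0.079]
M top c [ 36.6 104. ] r 61.2 n 437 of 2367 z 31.8 slope [-0.026  0.051]
copper rim pts 449 riserframe min [-42.4  50.6] max [122.1 168.1]
L fit [39.2 84.8] r 80.9 n 447
```

Emit:
{"op": "step_arm", "data": {
  "targets": [
    [[-0.01, 0, 0.015, 0], [-0.045, 0, 0.04, 0], [-0.08, 0, 0.08, 0], [-0.1, 0, 0.12, 0], [-0.1, 0, 0.12, 0]]
  ]
}}

```text
time: 14.37
tool_pos: [565.8, -239.6, 144.4]
tcp_rot: [0.997, 1.556, -0.524]
contact_force: [0.1, -0.6, 1.5]
grip_width: 0.4
```

```bash
python3 - <<'E'
from h import *
sh()
see('side','M',37,66,((-50,130),(4,175)),8)
c=see('top','M',37,66,((-50,130),(4,175)),8); copper(c)
c=cap('side'); copper(c); high('top',42,115,((-50,130),(4,175)))
cv2.imwrite('pics/s5.png',cv2.resize(c['color'][150:330,230:470,::-1],None,fx=2.5,fy=2.5))
E
```

```text
t 14.37 riser-frame [  37.7 -116.3] z 144.4 F [ 0.1 -0.6  1.5]
tool axes in riser xyz: [[0.01, -0.01, -1.0], [1.0, 0.0, 0.01], [0.0, -1.0, 0.01]] turn to y=-T -179.7
M side c [40. 77.] r 65.4 n 356 of 1019 z 36.5 slope [-0.024  0.003]
M top c [38.7 75.8] r 65.6 n 598 of 1743 z 35.8 slope [-0.006  0.007]
copper rim pts 525 riserframe min [-42.3   3.7] max [121.7 165.2]
L fit [39.2 83.5] r 80.6 n 522
copper rim pts 268 riserframe min [-40.2   2. ] max [127.3 170.7]
L fit [39.7 84.1] r 80.2 n 234
top n 24
lo [-34.   7.  42.] hi [121. 167.  44.] top pts [112. 118.  44.]
```

View pics/s5.png

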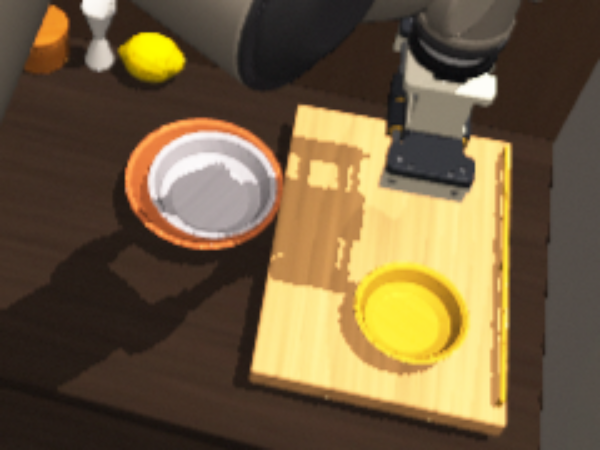

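The steel cover sits flat in the copper one, at about (213,183) in the crop. Next is the brass cover.

Emit:
{"op": "step_arm", "data": {
  "targets": [
    [[0, -0.035, 0.006, 0], [0, -0.07, 0.012, 0], [0.005, -0.105, 0.018, 0], [0.02, -0.126, 0.022, 0], [0.035, -0.126, 0.022, 0]]
  ]
}}

```text
time: 14.98
tool_pos: [435.4, -261.1, 102.9]
tcp_rot: [1.756, 1.568, 0.236]
contact_force: [1.1, -0.4, 0.9]
grip_width: 0.4
```

```bash
python3 - <<'E'
from h import *
sh((-88,-139,85),(-88,-139,50)); see('side','S',66,50.5)
see('top','S',66,50.5)
E
```

```text
t 14.98 riser-frame [ -93.5 -131.8] z 102.9 F [ 1.1 -0.4  0.9]
tool axes in riser xyz: [[0.0, 0.0, -1.0], [1.0, 0.01, 0.0], [0.01, -1.0, -0.0]] turn to y=-T -179.7
(-88, -139, 85) [17.9  5.4  7.3]
(-88, -139, 50) [52.9  5.3  7.3]
S side c [ -84.6 -138.6] r 50.6 n 168 of 189 z 68.1 slope [-0.013 -0.   ]
S top c [ -86.8 -139.5] r 50.4 n 230 of 289 z 66.9 slope [-0.001  0.013]
```

Emit:
{"op": "step_arm", "data": {
  "targets": [
    [[0.005, 0.004, 0.005, 0], [0.02, 0.006, 0.007, 0], [0.035, 0.006, 0.007, 0], [0.047, 0.006, 0.007, 0], [0.05, 0.006, 0.007, 0]]
  ]
}}

```text
time: 15.5
tool_pos: [443.7, -265.6, 49.5]
tcp_rot: [-2.96, 1.566, 1.805]
contact_force: [0.0, -0.0, 0.5]
grip_width: 0.6
```

```bash
python3 - <<'E'
from h import *
sh()
E
```

```text
t 15.5 riser-frame [ -85.4 -136.6] z 49.5 F [ 0.  -0.   0.5]
tool axes in riser xyz: [[-0.0, 0.01, -1.0], [1.0, 0.01, -0.0], [0.01, -1.0, -0.01]] turn to y=-T -179.6
```

Emit:
{"op": "step_arm", "data": {
  "targets": [
    [[0, 0.012, 0, 0], [0, 0.026, 0, 0], [0, 0.04, 0, 0], [0, 0.054, 0, 0], [0, 0.066, 0, 0]]
  ]
}}

```text
time: 15.92
tool_pos: [511.3, -261.5, 49.9]
tcp_rot: [-3.03, 1.566, 1.737]
contact_force: [-1.5, 0.7, -0.6]
grip_width: 0.7
```

Emit:
{"op": "step_arm", "data": {
  "targets": [
    [[0, 0.012, 0, 0], [0, 0.025, 0, 0], [0, 0.038, 0, 0], [0, 0.05, 0, 0], [0, 0.058, 0, 0]]
  ]
}}

```text
time: 16.33
tool_pos: [571.0, -257.6, 50.2]
tcp_rot: [3.126, 1.566, 1.612]
contact_force: [-1.1, 0.4, 0.3]
grip_width: 0.4
```

```bash
python3 - <<'E'
from h import *
sh(); see('side','S',66,50.5)
see('top','S',66,50.5)
E
```

```text
t 16.33 riser-frame [  42.1 -134.5] z 50.2 F [-1.1  0.4  0.3]
tool axes in riser xyz: [[0.0, 0.0, -1.0], [1.0, 0.01, 0.0], [0.01, -1.0, -0.0]] turn to y=-T -179.4
S side c [   9.  -135.3] r 50.3 n 165 of 195 z 67.9 slope [-0.044  0.001]
S top c [  12.8 -127.4] r 41.7 n 110 of 130 z 66.7 slope [0.01  0.006]
```

Emit:
{"op": "step_arm", "data": {
  "targets": [
    [[0, 0.01, 0, 0], [0, 0.019, 0, 0], [0, 0.026, 0, 0], [0, 0.028, 0, 0], [0, 0.018, -0.004, 0]]
  ]
}}

```text
time: 16.85
tool_pos: [590.0, -253.2, 50.1]
tcp_rot: [2.533, 1.567, 1.019]
contact_force: [-0.9, 0.0, 0.1]
grip_width: 0.3
```

Emit:
{"op": "step_arm", "data": {
  "targets": [
    [[0, -0.018, -0.008, 0], [0, -0.022, -0.018, 0], [0, -0.022, -0.028, 0], [0, -0.022, -0.04, 0], [0, -0.022, -0.052, 0]]
  ]
}}

```text
time: 17.27
tool_pos: [565.5, -202.0, 50.6]
tcp_rot: [2.267, 1.566, 0.752]
contact_force: [0.5, -0.8, -0.3]
grip_width: 0.3
```

```bash
python3 - <<'E'
from h import *
sh(); see('side','S',66,50.5)
see('top','S',66,50.5)
E
```

```text
t 17.27 riser-frame [ 39.1 -78.6] z 50.6 F [ 0.5 -0.8 -0.3]
tool axes in riser xyz: [[0.0, 0.0, -1.0], [1.0, 0.01, 0.0], [0.01, -1.0, -0.0]] turn to y=-T -179.4
S side c [  38.6 -108.2] r 49.1 n 122 of 157 z 67.1 slope [-0.03  -0.005]
S top few 18
```

Emit:
{"op": "step_arm", "data": {
  "targets": [
    [[0, 0, -0.012, 0], [0, 0, -0.025, 0], [0, 0, -0.038, 0], [0, 0, -0.05, 0], [0, 0, -0.06, 0]]
  ]
}}

```text
time: 17.78
tool_pos: [561.6, -138.6, 50.6]
tcp_rot: [2.723, 1.566, 1.212]
contact_force: [0.4, -0.6, 0.4]
grip_width: 0.4
```

Emit:
{"op": "step_arm", "data": {
  "targets": [
    [[0, 0, -0.012, 0], [0, 0, -0.024, 0], [0, 0, -0.036, 0], [0, 0, -0.044, 0], [0, 0, -0.048, 0]]
  ]
}}

```text
time: 18.2
tool_pos: [558.5, -89.1, 50.7]
tcp_rot: [2.841, 1.566, 1.331]
contact_force: [-0.5, -0.2, 0.1]
grip_width: 0.8
```

```bash
python3 - <<'E'
from h import *
sh(); see('side','S',66,50.5)
E
```

```text
t 18.2 riser-frame [37.3 34.5] z 50.7 F [-0.5 -0.2  0.1]
tool axes in riser xyz: [[0.0, 0.0, -1.0], [1.0, 0.02, 0.0], [0.02, -1.0, -0.0]] turn to y=-T -179.1
S side c [38.8 10.1] r 50.8 n 75 of 90 z 66.9 slope [-0.027  0.07 ]
```

Emit:
{"op": "step_arm", "data": {
  "targets": [
    [[0, 0, -0.012, 0], [0, 0, -0.025, 0], [0, 0, -0.034, 0], [0, 0, -0.04, 0], [0, 0, -0.042, 0]]
  ]
}}

```text
time: 18.67
tool_pos: [555.8, -45.7, 50.9]
tcp_rot: [2.911, 1.565, 1.402]
contact_force: [-0.7, -0.5, 0.2]
grip_width: 0.5
```

Emit:
{"op": "step_arm", "data": {
  "targets": [
    [[-0.035, 0, 0, 0], [-0.07, 0, 0, 0], [-0.1, 0, 0.005, 0], [-0.12, 0, 0.01, 0], [-0.12, 0, 0.01, 0]]
  ]
}}

```text
time: 19.08
tool_pos: [558.9, -57.7, 175.9]
tcp_rot: [1.773, 1.561, 0.263]
contact_force: [-0.0, -0.4, -0.1]
grip_width: 0.6
```

```bash
python3 - <<'E'
from h import *
sh(); high('top',43,115,((-50,130),(-70,175)));c=high('side',43,115,((-50,130),(-70,175)))
cv2.imwrite('pics/s6.png',cv2.resize(c['color'][150:330,230:470,::-1],None,fx=2.5,fy=2.5))
E
```

```text
t 19.08 riser-frame [39.1 65.8] z 175.9 F [-0.  -0.4 -0.1]
tool axes in riser xyz: [[0.01, 0.0, -1.0], [1.0, 0.02, 0.01], [0.02, -1.0, -0.0]] turn to y=-T -179.1
top n 204
lo [-36. -35.  43.] hi [19.  5. 76.] top pts [  8. -30.  76.]
side n 946
lo [-31. -63.  43.] hi [105.  63.  77.] top pts [ 35. -33.  77.]
```

View pics/s6.png

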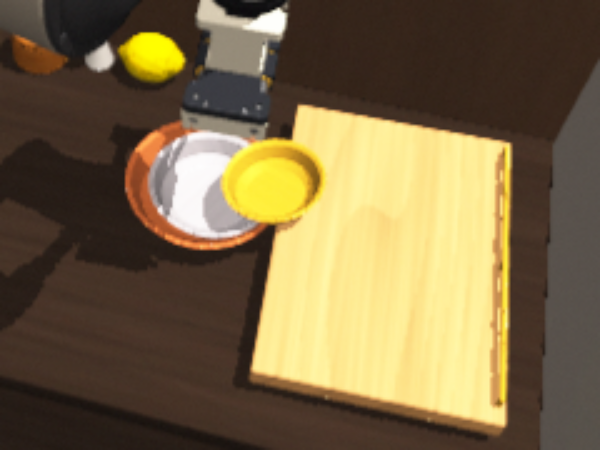

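The brass cover at (273,182) rests on the riser edge and the steel rim, slightly tipped. I'll push it from behind, as with the steel one.

Emit:
{"op": "step_arm", "data": {
  "targets": [
    [[0, 0, 0.035, 0], [0, 0, 0.07, 0], [0, 0, 0.105, 0], [0.02, 0, 0.135, 0], [0.045, 0, 0.138, 0]]
  ]
}}

```text
time: 19.6
tool_pos: [565.5, -199.3, 124.9]
tcp_rot: [1.926, 1.566, 0.413]
contact_force: [0.2, -0.2, -0.4]
grip_width: 0.7
```

Emit:
{"op": "step_arm", "data": {
  "targets": [
    [[0.03, 0, 0, 0], [0.055, 0, 0, 0], [0.068, 0, 0, 0], [0.072, 0, 0, 0], [0.072, 0, 0, 0]]
  ]
}}

```text
time: 20.02
tool_pos: [564.4, -198.3, 50.3]
tcp_rot: [3.066, 1.566, 1.553]
contact_force: [-0.1, 0.3, 0.4]
grip_width: 0.5
```

```bash
python3 - <<'E'
from h import *
sh()
E
```

```text
t 20.02 riser-frame [ 38.2 -74.9] z 50.3 F [-0.1  0.3  0.4]
tool axes in riser xyz: [[0.0, 0.0, -1.0], [1.0, 0.01, 0.0], [0.01, -1.0, -0.0]] turn to y=-T -179.3
```

Emit:
{"op": "step_arm", "data": {
  "targets": [
    [[0, 0, -0.012, 0], [0, 0, -0.024, 0], [0, 0, -0.034, 0], [0, 0, -0.044, 0], [0, 0, -0.05, 0]]
  ]
}}

```text
time: 20.43
tool_pos: [561.7, -146.4, 51.3]
tcp_rot: [2.879, 1.566, 1.367]
contact_force: [0.5, 0.1, -0.3]
grip_width: 0.4
```

Emit:
{"op": "step_arm", "data": {
  "targets": [
    [[0, 0, -0.005, 0], [0, 0, -0.01, 0], [0, 0, -0.015, 0], [0, 0, -0.018, 0], [0, 0, -0.018, 0]]
  ]
}}

```text
time: 20.85
tool_pos: [560.6, -128.0, 51.4]
tcp_rot: [2.864, 1.566, 1.353]
contact_force: [1.0, -0.3, -0.2]
grip_width: 0.6
```

```bash
python3 - <<'E'
from h import *
sh(); c=high('top',43,105,((-40,120),(-60,175)));high('side',43,105,((-40,120),(2,175)));copper(c)
see('top','M',37,66,((-50,130),(-20,175)),8)
E
```

```text
t 20.85 riser-frame [37.6 -4.5] z 51.4 F [ 1.  -0.3 -0.2]
tool axes in riser xyz: [[0.0, 0.0, -1.0], [1.0, 0.01, 0.0], [0.01, -1.0, -0.0]] turn to y=-T -179.2
top n 69
lo [ -2. -27.  43.] hi [ 90. 122.  78.] top pts [82. 33. 78.]
side n 91
lo [-16.  30.  44.] hi [92. 54. 78.] top pts [82. 34. 78.]
copper rim pts 529 riserframe min [-43.6  33.1] max [122.1 167.6]
L fit [39.4 84.5] r 80.9 n 529
M top c [43.5 97.3] r 70.1 n 388 of 1356 z 35.8 slope [0.004 0.01 ]
```

Emit:
{"op": "step_arm", "data": {
  "targets": [
    [[-0.01, 0, 0.015, 0], [-0.04, 0, 0.03, 0], [-0.075, 0, 0.05, 0], [-0.1, 0, 0.07, 0], [-0.1, 0, 0.07, 0]]
  ]
}}

```text
time: 21.42
tool_pos: [567.3, -204.0, 156.8]
tcp_rot: [1.339, 1.56, -0.176]
contact_force: [0.6, -1.0, 0.9]
grip_width: 0.6
```

```bash
python3 - <<'E'
from h import *
sh(); c=high('top',41,105,((-40,120),(2,175)));c2=high('side',41,105,((-40,120),(2,175)));copper(c)
for n in ('top','side'):
  see(n,'M',37,66,((-50,130),(-10,175)),8); see(n,'S',38,50.5,((-50,130),(-10,175)),12)
c=cap('side')
cv2.imwrite('pics/s7.png',cv2.resize(c['color'][150:330,230:470,::-1],None,fx=2.5,fy=2.5))
E
```

```text
t 21.42 riser-frame [ 40.9 -80.7] z 156.8 F [ 0.6 -1.   0.9]
tool axes in riser xyz: [[0.01, -0.0, -1.0], [1.0, 0.01, 0.01], [0.01, -1.0, 0.0]] turn to y=-T -179.4
top n 527
lo [-15.   2.  41.] hi [ 95. 154.  89.] top pts [32.  4. 89.]
side n 357
lo [-29.   3.  41.] hi [108. 167.  91.] top pts [41.  5. 90.]
copper rim pts 474 riserframe min [-43.8  21.3] max [120.3 165. ]
L fit [38.8 83.4] r 80.4 n 472
M top c [39.3 77.4] r 64.5 n 530 of 2112 z 37.1 slope [-0.004 -0.026]
S top c [36.4 82.2] r 56.0 n 294 of 2476 z 32.5 slope [-0.02   0.013]
M side c [40.1 77.3] r 64.5 n 290 of 1239 z 36.6 slope [-0.018 -0.028]
S side c [50.5 80.7] r 55.3 n 225 of 1407 z 34.5 slope [ 0.041 -0.028]
```

View pics/s7.png

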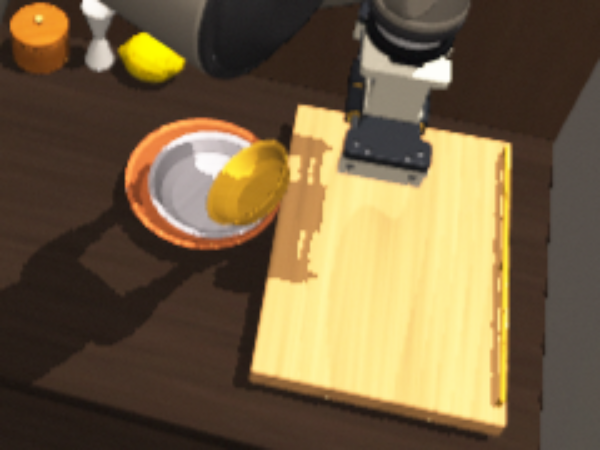

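The brass cover hangs at about 45°, at (248,182), with its raised rim at the riser edge. I'll push its back wall forward, low down.

Emit:
{"op": "step_arm", "data": {
  "targets": [
    [[0.035, 0, 0, 0], [0.07, 0, 0, 0], [0.095, 0, -0.01, 0], [0.101, 0, -0.025, 0], [0.101, 0, -0.04, 0]]
  ]
}}

```text
time: 22.18
tool_pos: [559.6, -155.4, 46.3]
tcp_rot: [-2.492, 1.56, 2.28]
contact_force: [0.8, 0.7, 0.7]
grip_width: 0.7
```

```bash
python3 - <<'E'
from h import *
sh()
E
```

```text
t 22.18 riser-frame [ 35.4 -31.9] z 46.3 F [0.8 0.7 0.7]
tool axes in riser xyz: [[-0.01, 0.01, -1.0], [1.0, 0.01, -0.01], [0.01, -1.0, -0.01]] turn to y=-T -179.2
```

Emit:
{"op": "step_arm", "data": {
  "targets": [
    [[0, 0.003, -0.01, 0], [0, 0.003, -0.018, 0], [0, 0.003, -0.025, 0], [0, 0.003, -0.031, 0], [0, 0.003, -0.036, 0]]
  ]
}}

```text
time: 22.6
tool_pos: [561.3, -119.1, 47.9]
tcp_rot: [-2.626, 1.562, 2.146]
contact_force: [0.3, -1.3, 0.9]
grip_width: 0.5
```

Emit:
{"op": "step_arm", "data": {
  "targets": [
    [[0, 0, -0.004, 0], [0, 0, -0.008, 0], [0, 0, -0.011, 0], [0, 0, -0.013, 0], [0, 0, -0.013, 0]]
  ]
}}

```text
time: 23.02
tool_pos: [560.4, -105.8, 47.9]
tcp_rot: [-2.61, 1.562, 2.162]
contact_force: [-0.9, -0.5, -0.0]
grip_width: 0.1
```

Emit:
{"op": "step_arm", "data": {
  "targets": [
    [[-0.01, 0, 0.015, 0], [-0.04, 0, 0.03, 0], [-0.075, 0, 0.05, 0], [-0.1, 0, 0.07, 0], [-0.1, 0, 0.07, 0]]
  ]
}}

```text
time: 23.43
tool_pos: [567.8, -180.9, 152.9]
tcp_rot: [1.95, 1.566, 0.436]
contact_force: [0.4, -0.6, -0.1]
grip_width: 0.2
```

```bash
python3 - <<'E'
from h import *
sh(); c=high('top',41,105,((-40,120),(3,175)));c2=high('side',41,105,((-40,120),(3,175)));copper(c)
for n in ('top','side'):
  see(n,'M',37,66,((-50,130),(-10,175)),8); see(n,'S',40,50.5,((-50,130),(-10,175)),14)
c=cap('side')
cv2.imwrite('pics/s8.png',cv2.resize(c['color'][150:330,230:470,::-1],None,fx=2.5,fy=2.5))
E
```

```text
t 23.43 riser-frame [ 42.4 -57.6] z 152.9 F [ 0.4 -0.6 -0.1]
tool axes in riser xyz: [[0.0, 0.0, -1.0], [1.0, 0.01, 0.0], [0.01, -1.0, -0.0]] turn to y=-T -179.3
top n 365
lo [-17.   5.  41.] hi [105. 151.  63.] top pts [26.  7. 63.]
side n 250
lo [-23.   5.  41.] hi [112. 167.  65.] top pts [41.  8. 65.]
copper rim pts 554 riserframe min [-44.6  11.7] max [120.2 167.4]
L fit [38.9 83.4] r 80.6 n 552
M top c [39.3 77. ] r 64.2 n 529 of 2344 z 35.9 slope [-0.002 -0.001]
S top c [34.7 55.5] r 47.0 n 388 of 2817 z 37.0 slope [-0.098 -0.166]
M side c [39.1 80.7] r 63.9 n 263 of 1388 z 36.8 slope [-0.023  0.007]
S side c [37.5 56.9] r 47.5 n 286 of 1664 z 37.1 slope [-0.043 -0.138]
```

View pics/s8.png

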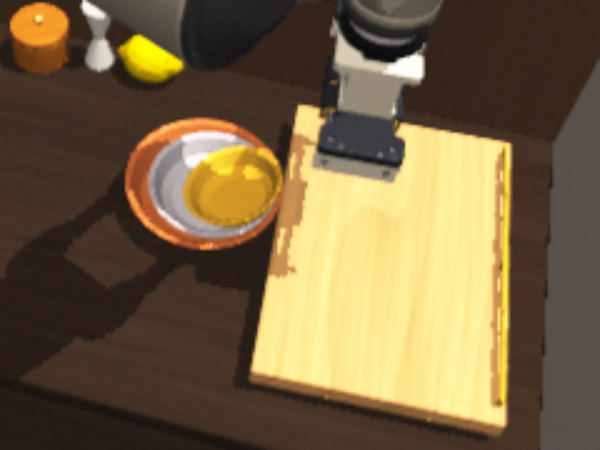

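The brass cover at (233,187) is in the steel one but its riser-side rim is still raised (z about 64). One more gentle push forward should seat it.

Emit:
{"op": "step_arm", "data": {
  "targets": [
    [[0.035, -0.003, 0, 0], [0.07, -0.003, 0, 0], [0.095, -0.003, -0.005, 0], [0.1, -0.003, -0.015, 0], [0.1, -0.003, -0.025, 0]]
  ]
}}

```text
time: 24.2
tool_pos: [557.5, -148.0, 43.9]
tcp_rot: [-2.35, 1.554, 2.422]
contact_force: [0.1, -0.6, -0.1]
grip_width: 0.4
```

```bash
python3 - <<'E'
from h import *
sh()
E
```

```text
t 24.2 riser-frame [ 33.7 -24.4] z 43.9 F [ 0.1 -0.6 -0.1]
tool axes in riser xyz: [[-0.01, 0.01, -1.0], [1.0, 0.02, -0.01], [0.02, -1.0, -0.01]] turn to y=-T -179.1
```

Emit:
{"op": "step_arm", "data": {
  "targets": [
    [[-0.002, 0.004, -0.01, 0], [-0.002, 0.005, -0.02, 0], [-0.002, 0.005, -0.028, 0], [-0.002, 0.005, -0.035, 0], [-0.002, 0.005, -0.038, 0]]
  ]
}}

```text
time: 24.62
tool_pos: [560.7, -108.7, 47.4]
tcp_rot: [-2.397, 1.556, 2.377]
contact_force: [0.5, -1.4, 0.3]
grip_width: 0.6
```

Emit:
{"op": "step_arm", "data": {
  "targets": [
    [[-0.01, 0, 0.015, 0], [-0.04, 0, 0.03, 0], [-0.075, 0, 0.05, 0], [-0.1, 0, 0.08, 0], [-0.1, 0, 0.1, 0]]
  ]
}}

```text
time: 25.03
tool_pos: [570.8, -212.7, 153.1]
tcp_rot: [-3.065, 1.566, 1.709]
contact_force: [0.2, -0.2, 0.2]
grip_width: 0.3
```

```bash
python3 - <<'E'
from h import *
sh(); c=high('top',41,105,((-40,120),(3,175)));c2=high('side',41,105,((-40,120),(3,175)));copper(c)
for n in ('top','side'):
  see(n,'M',37,66,((-50,130),(-10,175)),8); see(n,'S',36,51,((-50,130),(-10,175)),10)
E
```

```text
t 25.03 riser-frame [ 44.  -89.6] z 153.1 F [ 0.2 -0.2  0.2]
tool axes in riser xyz: [[-0.0, 0.0, -1.0], [1.0, 0.02, -0.0], [0.02, -1.0, -0.0]] turn to y=-T -179.1
top n 62
lo [-37.   7.  41.] hi [118. 167.  45.] top pts [-10.  27.  45.]
side n 47
lo [-36.  10.  41.] hi [118. 167.  44.] top pts [65. 53. 44.]
copper rim pts 605 riserframe min [-43.6   1.9] max [121.  164.2]
L fit [39. 83.] r 80.8 n 602
M top c [37.9 73.3] r 66.2 n 572 of 2665 z 35.8 slope [-0.01  -0.006]
S top c [31.8 57.6] r 54.8 n 445 of 2913 z 34.8 slope [-0.01  -0.037]
M side c [41.2 76.5] r 65.3 n 347 of 1549 z 36.7 slope [-0.016 -0.007]
S side c [36.4 65.6] r 50.4 n 289 of 1681 z 35.0 slope [-0.035 -0.025]
```

```bash
cat >> h.py <<'E'
def brass(n):
    c=cap(n); P=cloud(c); h=cv2.cvtColor(c['color'],cv2.COLOR_RGB2HSV); m=(h[...,0]>=19)&(h[...,0]<34)&(h[...,1]>130)
    p=P[m]; q=(p[:,:2]-E0[:2])@np.c_[T[:2],N[:2]]; a=np.c_[q,p[:,2]]; a=a[(a[:,1]>6)&(a[:,1]<150)&(abs(a[:,0]-40)<75)&(a[:,2]<80)]
    print(n,'brass n',len(a),'extent',np.round(np.percentile(a,1,axis=0),1),np.round(np.percentile(a,99,axis=0),1))
    f=a[(a[:,2]<np.percentile(a[:,2],20)+5)]; k=np.linalg.lstsq(np.c_[f[:,:2],np.ones(len(f))],f[:,2],rcond=None)[0]
    print(' floor c',np.round(f.mean(0),1),'slope',np.round(k[:2],3),'n',len(f))
    return c
E
python3 - <<'E'
from h import *
c=brass('top'); c=brass('side')
cv2.imwrite('pics/s9.png',cv2.resize(c['color'][180:260,270:370,::-1],None,fx=6,fy=6))
E
```

```text
top brass n 47 extent [-12.2  37.1   7.6] [ 84.3 110.2  36.4]
 floor c [33.1 58.5 11.1] slope [-0.015  0.007] n 30
side brass n 1030 extent [-13.5  17.2   8.9] [ 89.1 117.   40. ]
 floor c [41.7 68.  13.6] slope [0.019 0.007] n 532
```

View pics/s9.png

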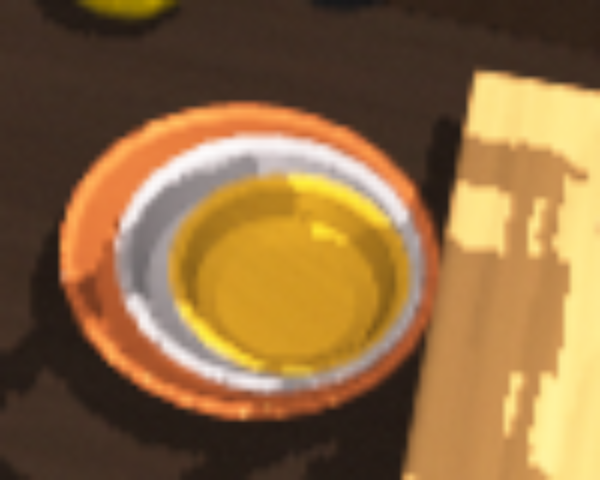

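All three covers are nested, flat and concentric to within about 10 mm, and the arm is clear. I'm handing in.

```bash
python3 - <<'E'
from h import *
print(bot.close_job())
E
```

```text
the job is handed in; nothing more can be done
None
```

The three covers are nested and the job was handed in at about 25 s of the 70 s allowed. No verdict was reported, so the result rests on my own checks.

- **Large copper cover:** I towed it across until the force jumped to about 14 N against the riser. The check then put its centre 85–86 mm from the edge, where snug is 86 mm. In the last pictures it read 83–84 mm, still within the snug band.
- **Middle steel cover:** I towed it off the edge and it hung askew. I freed it by pushing its raised back side forward instead of pressing straight down. It now sits flat, about 8–10 mm off the large cover's centre (limit 18 mm), with a measured slope of about 0.02 rad at most.
- **Small brass cover:** I seated it the same way. It is about 8–10 mm off the middle cover's centre. Its floor is at 13–14 mm (12 expected) in the side view and its slope is about 0.02 rad.

**Doubtful checks:** the overhead brass fit was weak, with only 47 usable pixels, and the depth-only circle fits for the brass cover scattered by up to 10 mm because the rims overlap. For that cover I relied on the side view and the last picture, which shows three concentric level rims.

**Contact and bystanders:** one descent touched the riser's top with about 10 N. I never touched the bystanders and they looked unmoved in the pictures, but I did not measure them afterwards.

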